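# Return the glass bottle to its lined well

## Task

Stand the brown glass bottle upright in the free, rubber-lined well of the wooden bottle stand and let go of it once it stands there. It is thin glass: grip it with about 10 N, certainly less than 20 N, keep it upright, and set it down softly without knocking or dropping it. Leave the bottle that already stands in the other well standing where it is.

Things in the scene. Friction and masses are not known exactly. Their poses are not given: they have to be found in the camera images.
- glass_bottle: the bottle to put away: brown glass, black cap, round body 39 mm in diameter up to 75 mm, then narrowing to the cap, 98 mm tall, 80 to 170 g; loose on the bench, near a slimmer white bottle (34 x 88 mm) and a low steel block (35 x 35 x 25 mm). Origin at the centre of its underside, z up. Fragile: each finger must press it with less than 20 N, and it may be set down with at most 30 N
- stand: bottle stand: pale wooden block 100 x 190 x 36 mm, does not move. Origin at the centre of its underside, on the bench, z up; its long side lies along its y axis. Two round wells, 65 mm in diameter and 26 mm deep (floor 10 mm above the bench), in its top at y = -45 and +45 mm; which of them is free varies
- liner: dark rubber disc, 60 mm in diameter, 3 mm thick, fixed on the floor of the free well and centred in it: here the glass bottle belongs. Origin at the centre of its underside, 10 mm above the bench; its upper face is 13 mm above the bench
- small_bottle: dark bottle with a yellow cap, 34 mm in diameter, 88 mm tall, standing loose in the other well; its top is 98 mm above the bench. Origin at the centre of its underside, z up. To be left alone
Mind the look-alikes: they are no part of the job. Leave any red look-alike of the glass_bottle alone.

How it is judged:
At the end, for the whole second after the job is handed in: The glass bottle stands at rest in the lined well: its axis within 16 mm of the liner's centre, its underside on the liner (within 5 mm), upright within 10 degrees; the other bottle is upright within 10 degrees and within 30 mm of where it stood (horizontal distance between glass_bottle and liner below 0.016 m and z of glass_bottle in the frame of liner below 0.008 m and angle between each of glass_bottle, small_bottle's own z axis and vertical below 0.17 rad and linear speed of glass_bottle below 0.02 m/s and distance of small_bottle from where it was at the start of the episode below 0.03 m); the robot touches nothing.
It fails at once if a finger grips the glass bottle with 20 N or more (both fingers together over 40 N) (contact force between the fingers and glass_bottle above 40 N).
It fails at once if the glass bottle is set down or dropped hard: over 30 N on the liner or the stand (contact force between glass_bottle and liner above 30 N or contact force between glass_bottle and stand above 30 N).
It fails at once if the glass bottle is dropped: out of the fingers while its underside is still more than 15 mm above the liner (height (world z) of glass_bottle above 0.028 m and contact force between the fingers and glass_bottle below 0.05 N).
It fails at once if the glass bottle is knocked: all forces on it together over 70 N (contact force between glass_bottle and anything else above 70 N).
It fails at once if the glass bottle is tipped by more than 30 degrees (angle between glass_bottle's own z axis and vertical above 0.52 rad).
It also fails if it takes over 42 s, if anything falls off the work surface, if the arm or the gripper's body presses on something with over 40 N, if the wrist force passes 120 N, or if a joint passes its speed limit or range.

## Robot

A 7-joint arm with a two-finger parallel gripper is mounted at the origin on a cart in front of the work surface, level with it; the furniture and walls round the work are solid. World frame = base frame: x ahead of the robot, y to its left, z up, the work surface at z = 0. Lengths are in m, angles in rad, forces in N, time in s.
With the tool pointing down it reaches from about 0.425 to 0.925 m from the base axis. Payload 6.8 kg.
Tool frame: the origin (TCP) lies between the finger pads; the fingertips stand 14 mm ahead of it and the grasp point (between the pads) lies 5 mm behind it; z points along the fingers, y is the line along which they close (so a half turn about z gives the same grasp; the last joint's range is limited). The gripper opens to 85 mm and grips with 20 to 120 N. Pads are 22 mm wide; open, the fingers measure 114 mm over their backs; the gripper's body (76 mm by 85 mm) begins 54 mm behind the grasp point. The pads swing forward as they close: fully open they stand 13 mm farther back than shut.
Start: joints at [-1.223, 0.477, 0.022, 1.555, -0.011, 1.109, -0.083], TCP at [0.297, 0.606, 0.245] pointing down, gripper open.
Joint ranges: [-2.96, 2.96], [-0.34, 2.1], [-1.41, 1.46], [0.24, 2.44], [-1.37, 4.51], [0.17, 1.92], [-2.96, 2.96]. Speed limits (rad/s): [2.39, 2.39, 3.14, 3.14, 3.14, 3.14, 3.14].

## Interface

Orientations are given as a rotation vector (axis times angle).
In Python, from bench import r, eyes, ticket gives the robot as it stands. The module is installed in compiled form; this text tells all that it offers.
- The arm moves only by the tool arm_command, never from a script. Its argument "plan" is text: rows parted by semicolons, each of 4 numbers parted by spaces: the shift along the tool's x, y, z in m, then the turn about the tool's z in degrees. In form: tx ty tz yaw; .... A call has 1 to 20 rows; each row shifts and turns the commanded pose from where the row before left it, along the tool's axes as they then stand; what a row does not reach is not made up. A row lasts 1/8 s, in which the tool goes at most 62.5 mm and 10.7 degrees, less where a joint would pass 70% of its speed; a pose out of reach is approached as far as the arm can. A call is refused whole if a number of a shift passes 0.0625 or a number of a turn 10.7, either way. A call with a gripper value outside its range is refused whole. "hand" is the closure, from -1 (fully open) to 1 (shut), set as the call begins (left out, the last holds). The fingers move at their own pace and stop on an object; "grip_force" is the grip in N (left out, the last holds). Time passes only in rows, so rows that do not move let the fingers close. It gives the time, the measured TCP pose, the force, the opening and the grip force at its end, in the units of the state.
- r.get_obs(): the state, without advancing time (a new reading comes with each control period).
- eyes.grab_frame(name): name is "scene" or "top" or "wrist"; returns (picture, depth): 400x640x3 uint8, red, green, blue; 400x640 float32, m along the optical axis (not along the pixel's ray), 0 where there is no reading.
- eyes.calibration(name): a dict with "fov_y" (degrees; the focal length in pixels is half the picture's height over the tangent of half this angle, whatever the lens; pixels are square), "cx", "cy" (the principal point, pixels), "k1" (the pictures are not rectified: a ray, as slopes to the right and down, at radius r is drawn at 1 + k1 r^2 times it, then the intrinsics apply), "origin" and "attitude" of the camera in the world; the wrist camera has in their place "tool_from_camera" (4x4, takes a point from camera to tool coordinates, whose origin is the TCP and whose axes are the flange's). Camera axes: x right, y up, looking along -z (the intrinsics and any distortion apply to the point x, -y, -z); pixel columns grow to the right and rows downward; lengths in m; the calibration is good to about 2 mm. A picture is of the moment at which its call begins: read the wrist's pose just before it. calibration takes no time and is no camera call.
- ticket.hand_in(): hands the job in; it is judged then, once.
The state is a dict: "clock": time; "joints": joint angles; "qvel": joint speeds; "tau": joint torques, N m; "tcp_pos": TCP position; "orientation": TCP orientation; "contact_force": force on the tool from outside, world axes, zero at the start; "moment": the same for the moment, N m; "grip_width": finger opening in m; "gripper_force": force on a finger pad.
Only numpy, scipy, OpenCV 4.12 (cv2) and the standard library are available. Lean on these libraries where they do the work, as an engineer would, in place of code of your own. Each camera call takes 0.05 s, during which the arm holds its last target. There are 200 camera calls.

## Working session

There is one attempt and no reset: what is moved stays moved. The work goes in short steps, Python scripts to look and compute and a tool call to move; the robot and the scene stay as the last step left them, time stands still between calls to the robot, and variables do not carry over. Pictures are saved under pics/ and viewed, at most 10 in all, crops included, and the job is handed in when it is done.

Besides the shell and the picture viewer there is one more tool, called after "Request:" as name(argument=value, ...), one argument or row to a line, values as JSON. arm_command: Moves the arm, as the interface text tells. Its arguments: {"type":"object","properties":{"plan":{"type":"string"},"hand":{"type":"number"},"grip_force":{"type":"number"}},"required":["plan"]}

```bash
mkdir -p pics
cat > h.py <<'E'
import numpy as np,cv2
from scipy.spatial.transform import Rotation as R
from bench import r,eyes,ticket
def cam(name,obs=None):
    c=eyes.calibration(name); f=200/np.tan(np.radians(c["fov_y"])/2)
    if name=="wrist":
        o=obs or r.get_obs(); T=np.eye(4);T[:3,:3]=R.from_rotvec(o["orientation"]).as_matrix();T[:3,3]=o["tcp_pos"]
        T=T@np.array(c["tool_from_camera"])
    else:
        T=np.eye(4);a=np.array(c["attitude"]);T[:3,:3]=a if a.shape==(3,3) else R.from_rotvec(a).as_matrix();T[:3,3]=c["origin"]
    return c,f,T
def rays(uv,name,obs=None):
    c,f,T=cam(name,obs); K=np.array([[f,0,c["cx"]],[0,f,c["cy"]],[0,0,1.]])
    p=cv2.undistortPoints(np.array(uv,float).reshape(-1,1,2),K,np.array([c["k1"],0,0,0.])).reshape(-1,2)
    d=np.c_[p[:,0],-p[:,1],-np.ones(len(p))]
    return T[:3,3],d@T[:3,:3].T
def onz(uv,z,name,obs=None):
    o,d=rays(uv,name,obs); return o+d*((z-o[2])/d[:,2])[:,None]
def pts(uv,depth,name,obs=None):
    o,d=rays(uv,name,obs); uv=np.array(uv,int).reshape(-1,2); return o+d*depth[uv[:,1],uv[:,0]][:,None]
E
python3 - <<'E'
from h import *
print({k:v for k,v in r.get_obs().items() if k in("clock","tcp_pos","orientation","grip_width","contact_force")})
for n in("scene","top","wrist"):
    p,d=eyes.grab_frame(n); cv2.imwrite(f"pics/{n}0.png",p[...,::-1]); np.save(n+"0.npy",d); print(n,eyes.calibration(n))
E
```

```text
{'clock': 0.0, 'tcp_pos': array([0.29689003, 0.60558564, 0.24433894]), 'orientation': array([-7.09637783e-01, -3.06013412e+00,  2.77009819e-03]), 'contact_force': array([0.3310837 , 0.03945685, 0.29676321]), 'grip_width': 0.08544823370406547}
scene {'fov_y': 48.6207907939163, 'cx': 326.2194047147612, 'cy': 201.02135546125297, 'k1': -0.08507364479718689, 'origin': array([ 0.20243957, -0.48587627,  0.7058207 ]), 'attitude': array([ 0.7423574 , -0.19681666, -0.49108489])}
top {'fov_y': 54.569846212416294, 'cx': 318.3881481177726, 'cy': 197.3056378447629, 'k1': 0.018717547223401257, 'origin': array([0.35295039, 0.02617858, 0.88818162]), 'attitude': array([ 0.15218324, -0.11037017, -1.56519084])}
wrist {'fov_y': 64.25204155522853, 'cx': 323.7919058698764, 'cy': 202.59173164925616, 'k1': -0.040209190854509434, 'tool_from_camera': array([[-5.15582713e-04,  9.47775296e-01,  3.18938431e-01,
         8.20226629e-02],
       [ 9.99999696e-01,  3.01894721e-04,  7.19431012e-04,
        -5.50659584e-04],
       [ 5.85573111e-04,  3.18938704e-01, -9.47775163e-01,
        -1.28400613e-01],
       [ 0.00000000e+00,  0.00000000e+00,  0.00000000e+00,
         1.00000000e+00]])}
```

View pics/top0.png

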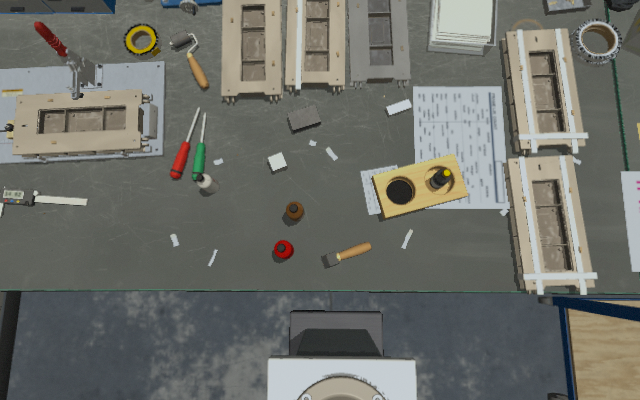

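View pics/scene0.png

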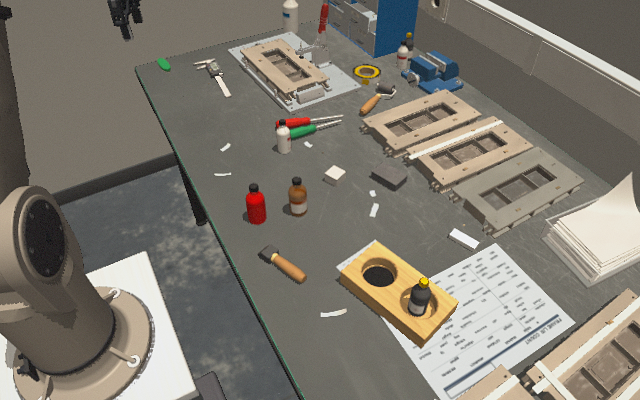

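Top view candidates: the brown bottle is at (294,211). The things it could be taken for are the red look-alike (283,250), the white bottle (206,182) and the dark bottle with a yellow cap in the stand (440,178). By the description I choose the brown one. The free well is the dark one at (400,191). In the scene view, brown is at (298,197) and red at (256,205).

Run:
```python
from h import *
t=cv2.imread("pics/top0.png"); s=cv2.imread("pics/scene0.png")
a=cv2.resize(t[130:290,240:480],None,fx=3,fy=3,interpolation=cv2.INTER_CUBIC)[:300*2]
a=cv2.resize(t[150:270,250:480],(780,407),interpolation=cv2.INTER_CUBIC)
b=cv2.resize(s[170:225,230:320],(300,183),interpolation=cv2.INTER_CUBIC)
c=np.zeros((592,780,3),np.uint8); c[:407]=a; c[409:,:300]=b; cv2.imwrite("pics/crop1.png",c)
# depth clusters (top)
d=np.load("top0.npy"); vv,uu=np.mgrid[0:400,0:640]; uv=np.c_[uu.ravel(),vv.ravel()]
P=pts(uv,d,"top").reshape(400,640,3); ok=d>0
def cl(u0,u1,v0,v1,z0,z1):
    m=np.zeros((400,640),bool); m[v0:v1,u0:u1]=1; m&=ok&(P[...,2]>z0)&(P[...,2]<z1); q=P[m]
    return len(q),q.mean(0).round(4),q.min(0).round(4),q.max(0).round(4)
print("brown cap",cl(278,310,195,230,.085,.12)); print("red cap",cl(265,300,235,265,.085,.12))
print("brown",cl(278,310,195,230,.02,.12))
print("ycap",cl(425,460,160,195,.085,.12)); print("white",cl(190,220,165,200,.07,.12))
print("block",cl(265,290,150,175,.015,.05)); print("stand",cl(365,475,145,220,.028,.045))
# well rim: dark blob
g=cv2.cvtColor(t,cv2.COLOR_BGR2HSV)
m=((g[...,2]<140)).astype(np.uint8)*255; mm=np.zeros_like(m); mm[172:210,382:420]=m[172:210,382:420]
cs,_=cv2.findContours(mm,cv2.RETR_EXTERNAL,cv2.CHAIN_APPROX_NONE); k=max(cs,key=cv2.contourArea)
e=cv2.fitEllipse(k); print("well ell",e, onz([e[0]],.036,"top")); w=onz(k.reshape(-1,2),.036,"top")
print(cv2.minEnclosingCircle((w[:,:2]*1000).astype(np.float32)))
# stand top quad
w=((g[...,0]>12)&(g[...,0]<30)&(g[...,1]>80)&(g[...,2]>140)).astype(np.uint8)*255; ww=np.zeros_like(w); ww[145:222,365:475]=w[145:222,365:475]
ww=cv2.morphologyEx(ww,cv2.MORPH_OPEN,np.ones((3,3)))
k=max(cv2.findContours(ww,cv2.RETR_EXTERNAL,cv2.CHAIN_APPROX_NONE)[0],key=cv2.contourArea)
q=onz(k.reshape(-1,2),.036,"top")[:,:2]*1000; print("stand rect",cv2.minAreaRect(q.astype(np.float32)))
# black caps by hue
for nm,im in(("top",t),("scene",s)):
    g=cv2.cvtColor(im,cv2.COLOR_BGR2HSV); o=((g[...,0]>5)&(g[...,0]<18)&(g[...,1]>110)&(g[...,2]>40)).astype(np.uint8)
    x=np.zeros_like(o); sl=(slice(195,230),slice(278,310)) if nm=="top" else (slice(172,222),slice(282,314)); x[sl]=o[sl]
    print(nm,cv2.boundingRect(x),x.sum())
```

```text
brown cap (60, array([0.4635, 0.0998, 0.0963]), array([0.4561, 0.0916, 0.0852]), array([0.4727, 0.1087, 0.1004]))
red cap (64, array([0.3829, 0.1233, 0.096 ]), array([0.3744, 0.1155, 0.0856]), array([0.3926, 0.1323, 0.1006]))
brown (272, array([0.4616, 0.0985, 0.0721]), array([0.4464, 0.0816, 0.0206]), array([0.4826, 0.1183, 0.1004]))
ycap (54, array([ 0.5369, -0.2161,  0.0953]), array([ 0.5304, -0.2233,  0.0851]), array([ 0.5447, -0.2096,  0.1002]))
white (64, array([0.5304, 0.3002, 0.0825]), array([0.524 , 0.2926, 0.0701]), array([0.5393, 0.3097, 0.0892]))
block (239, array([0.5819, 0.1449, 0.0244]), array([0.5608, 0.1244, 0.0151]), array([0.6044, 0.166 , 0.0288]))
stand (2622, array([ 0.5241, -0.1767,  0.0356]), array([ 0.4528, -0.2797,  0.028 ]), array([ 0.5957, -0.0729,  0.045 ]))
well ell ((400.3839416503906, 190.29092407226562), (27.93905258178711, 28.265268325805664), 60.992774963378906) [[ 0.5124855  -0.13300231  0.036     ]]
((512.4388427734375, -133.02337646484375), 33.07160949707031)
stand rect ((524.8993530273438, -175.738525390625), (99.94338989257812, 189.47149658203125), 14.98840618133545)
top (286, 202, 17, 19) 190
scene (289, 185, 18, 32) 342
```

View pics/crop1.png

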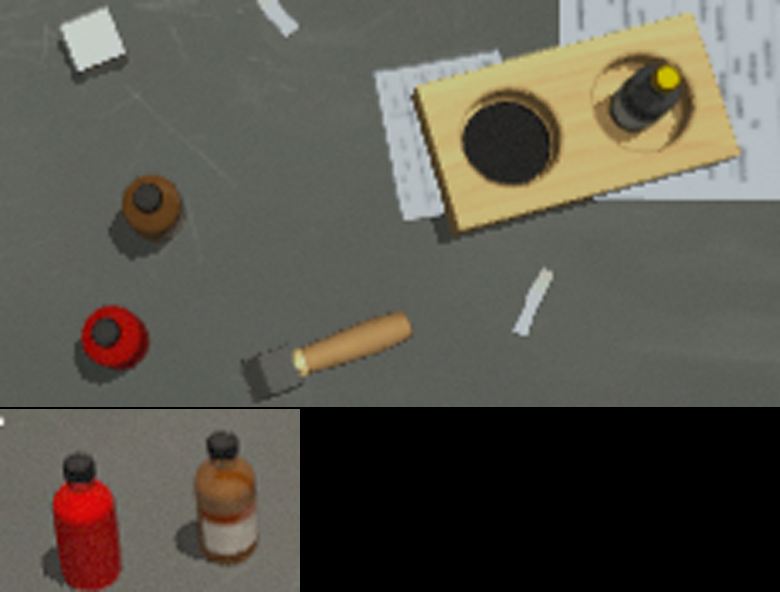

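The crop confirms the choice: brown glass with a label and black cap at top (294,211), with the red look-alike beside it. Bottle axis is about (0.464, 0.0995). The lined well is about (0.513, -0.132) and the stand is turned 15°. I'll move above the bottle first.

Request:
arm_command(
  plan="-0.025 -0.0253 0.003 0;-0.025 -0.0253 0.003 0;-0.025 -0.0253 0.003 0;-0.025 -0.0253 0.003 0;-0.025 -0.0253 0.003 0;-0.025 -0.0253 0.003 0;-0.025 -0.0253 0.003 0;-0.025 -0.0253 0.003 0;-0.025 -0.0253 0.003 0;-0.025 -0.0253 0.003 0;-0.025 -0.0253 0.003 0;-0.025 -0.0253 0.003 0;-0.025 -0.0253 0.003 0;-0.025 -0.0253 0.003 0;-0.025 -0.0253 0.003 0;0 0 0 -10;0 0 0 0;0 0 0 0",
  hand=-1,
  grip_force=20,
)

```text
clock: 2.4
tcp_pos: [0.4666, 0.1007, 0.2003]
orientation: [-0.444, -3.11, -0.0]
contact_force: [-0.2, -0.1, -0.1]
grip_width: 0.0854
gripper_force: 0.0
```

```bash
cat >> h.py <<'E'
def togo(xyz,ydir=None):
    o=r.get_obs(); M=R.from_rotvec(o["orientation"]).as_matrix(); print("t",o["clock"],"tcp",o["tcp_pos"].round(4),"w",round(o["grip_width"],4),"F",o["contact_force"].round(2),"g",o["gripper_force"],"tilt",np.degrees(np.arccos(-M[2,2])).round(2))
    print("shift tool",(M.T@(np.array(xyz)-o["tcp_pos"])).round(4),"yaxis deg",np.degrees(np.arctan2(M[1,1],M[0,1])).round(2))
E
python3 - <<'E'
from h import *
o=r.get_obs(); p,d=eyes.grab_frame("wrist"); cv2.imwrite("pics/w1.png",p[...,::-1])
togo([.464,.0995,.048])
vv,uu=np.mgrid[0:400,0:640]; P=pts(np.c_[uu.ravel(),vv.ravel()],d,"wrist",o).reshape(400,640,3)
m=(d>0)&(np.hypot(P[...,0]-.464,P[...,1]-.0995)<.035)
for z0,z1 in((.09,.105),(.03,.07)):
    q=P[m&(P[...,2]>z0)&(P[...,2]<z1)]; print(len(q),q.mean(0).round(4),q.min(0).round(4),q.max(0).round(4)) if len(q) else print("none")
    if len(q):
        A=np.c_[2*q[:,:2],np.ones(len(q))]; s=np.linalg.lstsq(A,(q[:,:2]**2).sum(1),rcond=None)[0]; print("circle",s[:2].round(4),np.sqrt(s[2]+s[0]**2+s[1]**2).round(4))
E
```

```text
t 2.45 tcp [0.4666 0.1008 0.2003] w 0.0852 F [-0.79  0.58  0.41] g 0.0 tilt 0.01
shift tool [ 0.0021 -0.002   0.1523] yaxis deg 73.79
412 [0.4647 0.099  0.0964] [0.4568 0.0898 0.0902] [0.474  0.1076 0.0993]
circle [0.4651 0.0989] 0.0063
806 [0.4565 0.103  0.0595] [0.4471 0.0811 0.0303] [0.4841 0.1189 0.07  ]
circle [0.4649 0.1   ] 0.0167
```

View pics/w1.png

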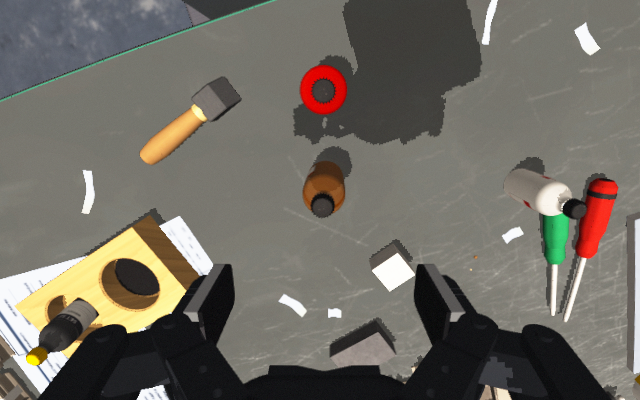

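The wrist view shows the brown bottle (cap at 322,205) centred between the fingers, with red at (323,90) clear of the finger plane. Descending.

Request:
arm_command(
  plan="0.0016 -0.002 0.012 0;0 0 0.02 0;0 0 0.02 0;0 0 0.02 0;0 0 0.02 0;0 0 0.02 0;0 0 0.02 0;0 0 0.01 0;0 0 0.01 0;0 0 0 0;0 0 0 0",
)

```text
clock: 3.82
tcp_pos: [0.465, 0.0989, 0.0487]
orientation: [0.441, 3.11, 0.001]
contact_force: [0.2, 0.2, 0.5]
grip_width: 0.0851
gripper_force: 0.0
```

Request:
arm_command(
  plan="0 0 0 0;0 0 0 0;0 0 0 0;0 0 0 0",
  hand=-0.3,
  grip_force=20,
)

```text
clock: 4.32
tcp_pos: [0.4647, 0.0988, 0.0484]
orientation: [0.44, 3.111, 0.0]
contact_force: [1.3, 0.2, -0.3]
grip_width: 0.0554
gripper_force: 0.0
```

Request:
arm_command(
  plan="0 0 0 0;0 0 0 0;0 0 0 0",
  hand=0.04,
)

```text
clock: 4.7
tcp_pos: [0.4647, 0.0989, 0.0483]
orientation: [0.44, 3.111, 0.0]
contact_force: [-0.7, 1.1, 0.1]
grip_width: 0.0413
gripper_force: 0.3
```

Request:
arm_command(
  plan="0 0 0 0;0 0 0 0",
  hand=0.09,
)

```text
clock: 4.95
tcp_pos: [0.4648, 0.099, 0.0483]
orientation: [0.44, 3.11, 0.0]
contact_force: [0.8, 0.6, 0.4]
grip_width: 0.0387
gripper_force: 0.5
```

Request:
arm_command(
  plan="0 0 0 0;0 0 0 0",
  hand=0.11,
)

```text
clock: 5.2
tcp_pos: [0.4648, 0.0989, 0.0484]
orientation: [0.44, 3.11, 0.0]
contact_force: [0.7, 1.7, 0.5]
grip_width: 0.0381
gripper_force: 2.2
```

Request:
arm_command(
  plan="0 0 0 0;0 0 0 0",
  hand=0.14,
)

```text
clock: 5.45
tcp_pos: [0.4649, 0.099, 0.0485]
orientation: [0.44, 3.11, 0.001]
contact_force: [0.1, 2.0, 3.5]
grip_width: 0.0369
gripper_force: 19.5
```

Request:
arm_command(
  plan="0 0 0 0;0 0 0 0",
  hand=0.123,
)

```text
clock: 5.7
tcp_pos: [0.4649, 0.099, 0.0484]
orientation: [0.44, 3.11, 0.0]
contact_force: [-0.5, 1.8, 4.6]
grip_width: 0.0377
gripper_force: 10.4
```

Request:
arm_command(
  plan="0 0 -0.002 0;0 0 -0.004 0;0 0 -0.007 0;0 0 -0.007 0;0 0 0 0;0 0 0 0",
)

```text
clock: 6.45
tcp_pos: [0.4647, 0.0988, 0.0684]
orientation: [0.44, 3.11, 0.0]
contact_force: [-1.0, -0.1, -1.8]
grip_width: 0.0374
gripper_force: 9.6
```

Run:
```python
from h import *
o=r.get_obs(); p,d=eyes.grab_frame("wrist"); q,e=eyes.grab_frame("scene")
c=np.zeros((400,760,3),np.uint8); c[:,:400]=p[:,120:520,::-1]; c[:,400:]=cv2.resize(q[120:260,230:356,::-1],(360,400)); cv2.imwrite("pics/lift.png",c); togo([.513,-.132,.15])
```

```text
t 6.55 tcp [0.4645 0.0988 0.0682] w 0.0376 F [ 0.05  0.34 -1.48] g 9.639480777550489 tilt 0.02
shift tool [-0.1106 -0.2083 -0.0818] yaxis deg 73.89
```

View pics/lift.png

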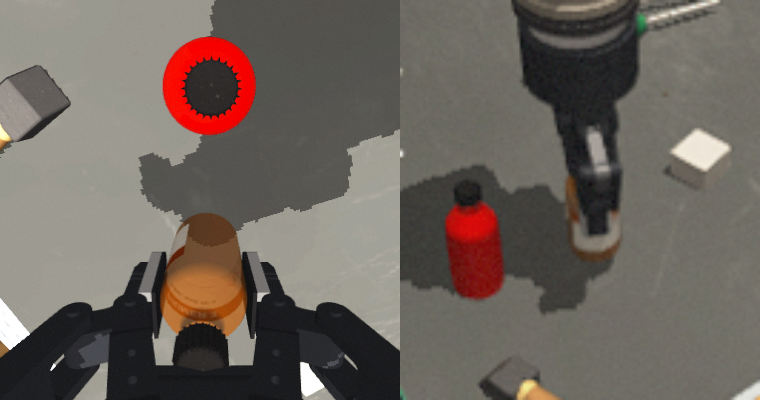

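The bottle is upright and held mid-body between the pads, clear of the bench. Raising it, turning it to close along the stand's x axis, and carrying it over.

Request:
arm_command(
  plan="0 0 -0.005 0;0 0 -0.01 0;0 0 -0.015 0;0 0 -0.015 0;0 0 -0.01 5.9;0 0 -0.005 5.9;0 0 0 5.9;0 0 0 5.9;0 0 0 5.9;0 0 0 5.9;0 0 0 5.9;0 0 0 5.9;0 0 0 5.9;0 0 0 5.9;0 0 0 0",
)

```text
clock: 8.43
tcp_pos: [0.4648, 0.0991, 0.1291]
orientation: [1.913, 2.491, 0.001]
contact_force: [0.5, 0.3, -1.2]
grip_width: 0.0375
gripper_force: 9.6
```

Request:
arm_command(
  plan="-0.0055 0 0 0;-0.01 -0.001 0 0;-0.015 -0.001 0 0;-0.015 -0.001 0 0;-0.015 -0.001 0 0;-0.015 -0.001 0 0;-0.015 -0.001 0 0;-0.015 -0.001 0 0;-0.015 -0.001 0 0;-0.015 -0.001 0 0;-0.015 -0.001 0 0;-0.015 -0.001 0 0;-0.015 -0.001 0 0;-0.015 -0.001 0 0;-0.015 0 0 0;-0.015 0 0 0;-0.007 0 0 0;-0.003 0 0 0;0 0 0 0;0 0 0 0",
)

```text
clock: 10.92
tcp_pos: [0.5126, -0.1316, 0.1282]
orientation: [-1.914, -2.491, -0.0]
contact_force: [-0.5, 0.2, -1.5]
grip_width: 0.0376
gripper_force: 9.6
```

Run:
```python
from h import *
togo([.513,-.132,.061]); o=r.get_obs()
q,e=eyes.grab_frame("scene"); t,dt=eyes.grab_frame("top"); p,d=eyes.grab_frame("wrist")
c=np.zeros((560,760,3),np.uint8); c[:300,:380]=cv2.resize(q[200:358,310:510,::-1],(380,300)); c[:300,380:]=cv2.resize(t[130:230,350:477,::-1],(380,300)); c[310:550,:384]=cv2.resize(p[...,::-1],(384,240)); cv2.imwrite("pics/over.png",c)
vv,uu=np.mgrid[0:400,0:640]; P=pts(np.c_[uu.ravel(),vv.ravel()],d,"wrist",o).reshape(400,640,3); m=(d>0)
s=P[m&(P[...,2]>.030)&(P[...,2]<.042)&(np.hypot(P[...,0]-.525,P[...,1]+.176)<.12)]; print("stand seen",len(s),s.min(0),s.max(0))
b=m&(np.hypot(P[...,0]-.513,P[...,1]+.132)<.03)&(P[...,2]>.07); print("bottle",b.sum(), P[b].min(0),P[b].max(0))
```

```text
t 10.925 tcp [ 0.5126 -0.1316  0.1282] w 0.0376 F [-0.51  0.22 -1.49] g 9.636398011352867 tilt 0.02
shift tool [-0.0006  0.0003  0.0672] yaxis deg 14.93
stand seen 10585 [ 0.45317772 -0.27976138  0.03000721] [ 0.59076185 -0.07238186  0.03850385]
bottle 24443 [ 0.48300374 -0.14882941  0.08076333] [ 0.53953596 -0.10840567  0.20515006]
```

View pics/over.png

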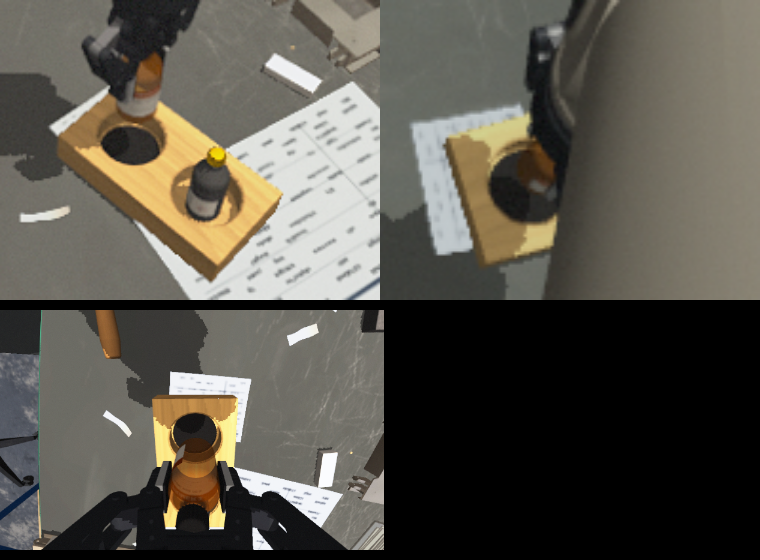

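The bottle hangs upright over the dark lined well. The yellow-capped neighbour is clear. Lowering to just above the liner.

Request:
arm_command(
  plan="-0.0006 0 0.004 0;0 0 0.007 0;0 0 0.008 0;0 0 0.008 0;0 0 0.008 0;0 0 0.008 0;0 0 0.008 0;0 0 0.006 0;0 0 0.004 0;0 0 0.002 0;0 0 0 0;0 0 0 0",
)

```text
clock: 12.58
tcp_pos: [0.5129, -0.1327, 0.0655]
orientation: [1.915, 2.49, 0.0]
contact_force: [0.6, -0.2, -1.5]
grip_width: 0.0375
gripper_force: 9.6
```

Request:
arm_command(
  plan="0 0 0.001 0;0 0 0 0;0 0 0.001 0;0 0 0 0",
)

```text
clock: 13.08
tcp_pos: [0.5127, -0.1327, 0.0632]
orientation: [-1.915, -2.49, 0.0]
contact_force: [0.0, -0.2, -1.5]
grip_width: 0.0377
gripper_force: 9.6
```

Request:
arm_command(
  plan="0 0 0.0007 0;0 0 0 0;0 0 0.0007 0;0 0 0 0",
)

```text
clock: 13.58
tcp_pos: [0.5127, -0.1327, 0.0618]
orientation: [-1.915, -2.49, 0.0]
contact_force: [0.3, 0.6, -1.7]
grip_width: 0.0375
gripper_force: 9.6
```

Request:
arm_command(
  plan="0 0 0.0005 0;0 0 0 0;0 0 0 0",
)

```text
clock: 13.95
tcp_pos: [0.5128, -0.1327, 0.0615]
orientation: [1.915, 2.49, 0.0]
contact_force: [-1.0, 0.9, 0.9]
grip_width: 0.0378
gripper_force: 9.7
```

Contact felt (Fz changed from -1.5 to +0.9 N), so I'm releasing gently.

Request:
arm_command(
  plan="0 0 0 0;0 0 0 0;0 0 0 0",
  hand=0.1,
)

```text
clock: 14.32
tcp_pos: [0.5128, -0.1328, 0.0614]
orientation: [1.915, 2.49, 0.0]
contact_force: [0.1, -0.5, 0.1]
grip_width: 0.0385
gripper_force: 0.0
```

Request:
arm_command(
  plan="0 0 0 0;0 0 0 0;0 0 0 0",
  hand=0.03,
)

```text
clock: 14.7
tcp_pos: [0.5128, -0.1327, 0.0614]
orientation: [-1.915, -2.49, 0.0]
contact_force: [-0.1, -0.5, 1.0]
grip_width: 0.0417
gripper_force: 0.0
```

Request:
arm_command(
  plan="0 0 0 0;0 0 0 0;0 0 0 0;0 0 0 0",
  hand=-0.5,
)

```text
clock: 15.2
tcp_pos: [0.5128, -0.1327, 0.0614]
orientation: [1.915, 2.49, 0.0]
contact_force: [-0.1, 0.5, -0.6]
grip_width: 0.0645
gripper_force: 0.0
```

Request:
arm_command(
  plan="0 0 -0.005 0;0 0 -0.01 0;0 0 -0.015 0;0 0 -0.02 0;0 0 -0.02 0;0 0 -0.02 0;0 0 -0.02 0;0 0 -0.02 0;0.03 0 -0.01 0;0.03 0 -0.01 0;0.04 0 0 0;0.04 0 0 0;0 0 0 0;0 0 0 0",
)

```text
clock: 16.95
tcp_pos: [0.477, 0.002, 0.2121]
orientation: [1.915, 2.49, 0.001]
contact_force: [0.5, -0.7, 0.4]
grip_width: 0.0642
gripper_force: 0.0
```

Run:
```python
from h import *
o=r.get_obs(); togo([.513,-.132,.2])
q,e=eyes.grab_frame("scene"); p,d=eyes.grab_frame("wrist")
c=np.zeros((300,780,3),np.uint8); c[:,:380]=cv2.resize(q[200:358,310:510,::-1],(380,300)); c[:250,380:]=cv2.resize(p[...,::-1],(400,250)); cv2.imwrite("pics/end.png",c)
vv,uu=np.mgrid[0:400,0:640]; uv=np.c_[uu.ravel(),vv.ravel()]
for n,dd in(("scene",e),("wrist",d)):
    P=pts(uv,dd,n,o)
    for x,y,z0 in((.513,-.132,.1),(.537,-.219,.09)):
        b=P[(dd.ravel()>0)&(np.hypot(P[:,0]-x,P[:,1]-y)<.03)&(P[:,2]>z0)&(P[:,2]<.13)]; print(n,len(b),b.mean(0).round(4) if len(b) else "",b[:,2].max() if len(b) else "")
```

```text
t 16.95 tcp [0.477  0.002  0.2121] w 0.0642 F [ 0.46 -0.69  0.4 ] g 0.0 tilt 0.06
shift tool [-0.1388  0.0003  0.0122] yaxis deg 14.87
scene 108 [ 0.5107 -0.1358  0.1086] 0.11468717141992335
scene 82 [ 0.537  -0.2189  0.0959] 0.10017381565940131
wrist 368 [ 0.5107 -0.1314  0.108 ] 0.11227656716456208
wrist 0
```

View pics/end.png

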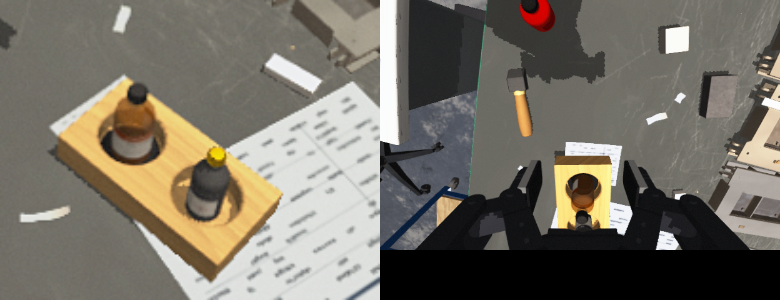

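The brown bottle stands upright in the lined well: its cap is at about (0.511, -0.133), with the top at 111 mm. The neighbour has not moved and the gripper is clear.

```bash
python3 -c "
from h import *
print(ticket.hand_in())"
```

```text
the job is handed in; nothing more can be done
None
```

The brown bottle stands upright and released in the rubber-lined well; the other bottle has not moved and the job is handed in, though while closing, the grip reading briefly reached 19.5 N before I eased it to about 10 N.

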